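Reload tins oldest first into gravity-feed lanes

TASK

Move the four tins from the wooden rack into the two sloping wire lanes, oldest first so that the oldest come out first: begin with the tin next to the rack's tall end board and work along the row, one tin at a time, leaving the others in their cradles until their turn. Big tins go into the wide lane and small tins into the narrow one; lay each on its side at the raised end, across the lane between its side wires, and let it roll fully home against the stop or the tin before it before you fetch the next. Leave the glass, the salt shaker and the garlic where they are.

Things in the scene. Friction and masses are not known exactly. Their poses are not given: they have to be found in the camera images.
- rack: Fixed flat wooden rack, 350 x 74 mm. Four V cradles in a row along its x (middles at x = -123, -41, 41, 123 mm), each with a tin lying along the rack's y, its ends free for fingers. Origin: middle of its underside. The tall end board (58 mm) at its -x end is the front: the oldest tin lies next to it; the +x end board is 20 mm high. Cradle slats: 10 mm high in the valley, up to 28 mm beside it.
- big_tin_1: Food tin of the larger size, diameter 75 mm, length 58 mm, 0.25 kg, lying on its side. Origin at its centre, its y axis is the cylinder's axis. In the rack its axis is 54 mm above the table; grip it from above across its two flat ends (58 mm).
- small_tin_1: Small food tin, diameter 53 mm, length 38 mm, 0.11 kg, plain steel with a paper band, lying on its side. Origin at its centre, its y axis is the cylinder's axis. In the rack its axis is 41 mm above the table; grip it from above across its two flat ends (38 mm).
- big_tin_2: Food tin of the larger size, diameter 75 mm, length 58 mm, 0.25 kg, lying on its side. Origin at its centre, its y axis is the cylinder's axis. In the rack its axis is 54 mm above the table; grip it from above across its two flat ends (58 mm).
- small_tin_2: Small food tin, diameter 53 mm, length 38 mm, 0.11 kg, plain steel with a paper band, lying on its side. Origin at its centre, its y axis is the cylinder's axis. In the rack its axis is 41 mm above the table; grip it from above across its two flat ends (38 mm).
- wide_lane: Fixed sloping wire lane, 74 mm wide inside, for big tins lying across it (axis along lane y). Origin on the table under the 42 mm stop at its low end; x runs level to the raised open end at x = 247. Floor 12 mm high at x = 0, rising 9 degrees (42 mm at x = 190); side wires 10.5 mm above it. A tin let go at x = 190, axis 38 mm over the floor, rolls down; two rest at x = 31 and 106, z = 55 and 67.
- narrow_lane: Fixed sloping wire lane, 54 mm wide inside, for small tins lying across it (axis along lane y). Origin on the table under the 32 mm stop at its low end; x runs level to the raised open end at x = 247. Floor 12 mm high at x = 0, rising 9 degrees (42 mm at x = 190); side wires 10.5 mm above it. A tin let go at x = 190, axis 27 mm over the floor, rolls down; two rest at x = 22 and 75, z = 42 and 51.
- glass: Empty drinking glass, 83 mm across and 94 mm high, standing loose on the table; a bystander. Origin at the middle of its underside.
- salt_shaker: Salt shaker, 44 mm across and 90 mm high, standing loose on the table; a bystander. Origin at the middle of its underside.
- garlic: Garlic bulb, 48 mm across and 49 mm high, loose on the table; a bystander. Origin at the middle of its underside.
There are look-alikes about, which are no part of the job. What is shaped like the small_tin_2 but black is not meant.

How it is judged:
By the outcome, as a careful person would: the job done as asked, in the order asked, and still so for the second after the job is handed in, with the robot touching nothing.
It also fails if it takes over 104 s, if anything falls off the work surface, if the arm or the gripper's body presses on something with over 40 N, if the wrist force passes 120 N, or if a joint passes its speed limit or range.

ROBOT

A 7-joint arm with a two-finger parallel gripper is mounted at the origin on a cart in front of the work surface, level with it; the furniture and walls round the work are solid. World frame = base frame: x ahead of the robot, y to its left, z up, the work surface at z = 0. Lengths are in m, angles in rad, forces in N, time in s.
With the tool pointing down it reaches from about 0.425 to 1.025 m from the base axis. Payload 9.4 kg.
Tool frame: the origin (TCP) lies where the fingers leave the gripper's body, on its centre line; the fingertips stand ctrl.tcp_to_tips ahead of it and the grasp point (between the pads) lies 54 mm ahead of it (ctrl.tcp_to_tips is the distance from the TCP to the fingertips, in m); z points along the fingers, y is the line along which they close (so a half turn about z gives the same grasp; the last joint's range is limited). The gripper opens to 85 mm and grips with 20 to 120 N. Pads are 22 mm wide; open, the fingers measure 114 mm over their backs; the gripper's body (76 mm by 85 mm) begins 54 mm behind the grasp point. The pads swing forward as they close: fully open they stand 13 mm farther back than shut.
Start: joints at [-1.284, 0.599, -0.003, 1.599, 0.002, 0.943, -0.08], TCP at [0.258, 0.678, 0.304] pointing down, gripper open.
Joint ranges: [-2.57, 2.57], [-0.35, 1.97], [-1.29, 1.29], [0.11, 2.56], [-1.05, 4.19], [0.11, 1.86], [-2.63, 2.63]. Speed limits (rad/s): [2.22, 2.22, 3.01, 3.01, 3.14, 3.14, 3.14].

INTERFACE

Orientations are given as [roll, pitch, yaw] about the fixed x, y, z axes, in that order (R = Rz(yaw) Ry(pitch) Rx(roll)).
In Python, from plant import ctrl gives the robot as it stands. The module is installed in compiled form; this text tells all that it offers.
- The arm moves only by the shell command python3 -m jog 'ROWS' [FORCE]. ROWS is text: rows parted by semicolons, each of 5 numbers parted by spaces: the closure, from 0 (fully open) to 1 (shut), then the shift along the tool's x, y, z in mm, then the turn about the tool's z in degrees. A call has 1 to 20 rows; each row is the pose to reach, as a shift and turn from the pose commanded when the call began, along the tool's axes at that moment; what a row does not reach only later rows make up. A row lasts 1/10 s, in which the tool goes at most 50 mm and 8.59 degrees, less where a joint would pass 70% of its speed; a pose out of reach is approached as far as the arm can. A call with a gripper value outside its range is refused whole. The fingers move at their own pace and stop on an object; FORCE is the grip in N (left out, the last holds). Time passes only in rows, so rows that repeat a pose let the fingers close. It gives the time, the measured TCP pose, the force, the opening and the grip force at its end, in the units of the state.
- ctrl.get_obs(): the state, without advancing time (a new reading comes with each control period).
- ctrl.grab_frame(name): name is "scene" or "top"; returns the picture (384x512x3 uint8, blue, green, red); there is no depth.
- ctrl.camera_params(name): a dict with "fx", "fy", "cx", "cy" (pixels), "xyz" and "attitude" of the camera in the world. Camera axes: x right, y down, z forward; pixel columns grow to the right and rows downward; lengths in m; the calibration is good to about 2 mm. A picture is of the moment at which its call begins. camera_params takes no time and is no camera call.
- ctrl.close_job(): hands the job in; it is judged then, once.
The state is a dict: "time_s": time; "joints": joint angles; "joint_vel": joint speeds; "joint_efforts": joint torques, N m; "tool_pos": TCP position; "tcp_rot": TCP orientation; "contact_force": force on the tool from outside, world axes, zero at the start; "ft_torque": the same for the moment, N m; "finger_gap": finger opening in m; "grip_force": force on a finger pad.
Only numpy, scipy, OpenCV 4.12 (cv2) and the standard library are available. Lean on these libraries where they do the work, as an engineer would, in place of code of your own. Each camera call takes 0.05 s, during which the arm holds its last target. There are 200 camera calls.

## Working session

There is one attempt and no reset: what is moved stays moved. The work goes in short steps, Python scripts to look and compute and a shell command to move; the robot and the scene stay as the last step left them, time stands still between calls to the robot, and variables do not carry over. Pictures are saved under pics/ and viewed, at most 14 in all, crops included, and the job is handed in when it is done.

```bash
mkdir -p pics; python3 - <<'E'
from plant import ctrl
import cv2
for n in("scene","top"):
    cv2.imwrite(f"pics/{n}0.png",ctrl.grab_frame(n)); print(n,ctrl.camera_params(n))
o=ctrl.get_obs(); print(o, ctrl.tcp_to_tips)
E
```

```text
scene {'fx': 491.23168735695646, 'fy': 491.23168735695646, 'cx': 252.82113845431195, 'cy': 194.16564018103128, 'xyz': array([-0.6672577 , -0.58988143,  0.9077581 ]), 'attitude': array([-2.08383077, -0.00953569, -1.00608673])}
top {'fx': 370.7335985126239, 'fy': 370.7335985126239, 'cx': 252.37304188332047, 'cy': 192.2497967398814, 'xyz': array([0.46855776, 0.19976682, 1.04182643]), 'attitude': array([-3.01961181, -0.0045363 , -1.58695809])}
{'time_s': 0.1, 'joints': array([-1.28369232,  0.60007561, -0.00256516,  1.60003249,  0.00175976,
        0.9428665 , -0.07978783]), 'joint_vel': array([ 1.08498030e-04, -4.61000598e-03, -7.50937245e-05,  3.73204726e-04,
        1.49629701e-04, -6.58997827e-04,  6.55251239e-04]), 'joint_efforts': array([ 4.84767195e-03, -7.77993250e+01,  1.56996075e+00, -2.58628553e+01,
        1.26569183e-02,  5.42826150e-03,  2.84501562e-05]), 'tool_pos': array([0.25785225, 0.6772724 , 0.30308709]), 'tcp_rot': array([-3.14021533e+00,  8.41384188e-05,  2.77785367e+00]), 'contact_force': array([-0.06856168, -0.99117614,  0.19728167]), 'ft_torque': array([-0.00435065,  0.06366099, -0.00276826]), 'grip_force': 0.0, 'finger_gap': 0.085348565171833} 0.0726
```

View pics/scene0.png

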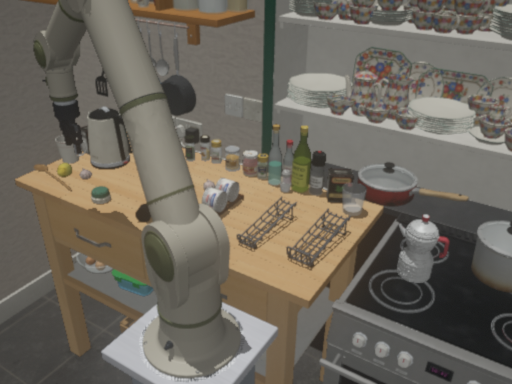

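View pics/top0.png

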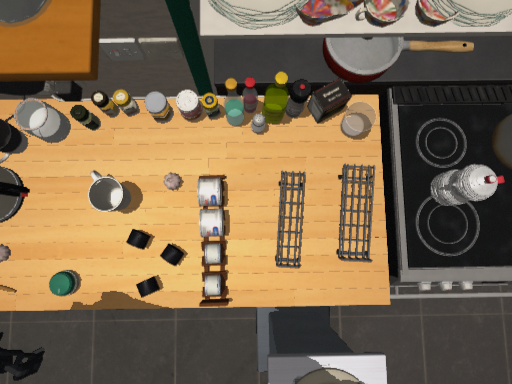

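The scene view shows the whole table. In the top view the rack is at (212,240) with big tins at rows 191 and 222 and small ones at rows 253 and 286. The two lanes are at (290,218) and (356,213). The black look-alikes are at (138,238), (172,254) and (148,286); the white-banded tins in the rack are the ones meant. I'll enlarge to confirm this and find the tall board and the lane ends.

```bash
python3 - <<'E'
import cv2
t=cv2.imread("pics/top0.png")[155:315,185:385]
cv2.imwrite("pics/topc.png",cv2.resize(t,(750,600),interpolation=cv2.INTER_CUBIC))
s=cv2.imread("pics/scene0.png")[160:280,180:380]
cv2.imwrite("pics/scenec.png",cv2.resize(s,(800,480),interpolation=cv2.INTER_CUBIC))
E
```

```text
(no output)
```

View pics/topc.png

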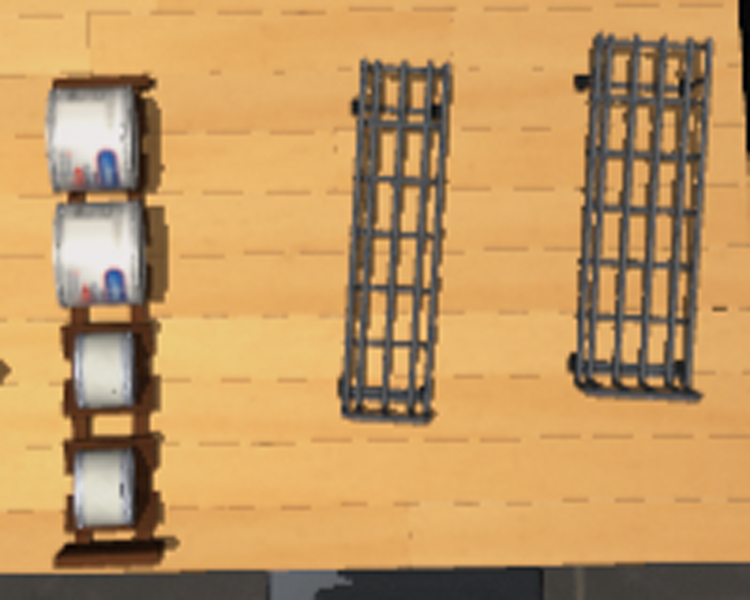

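View pics/scenec.png

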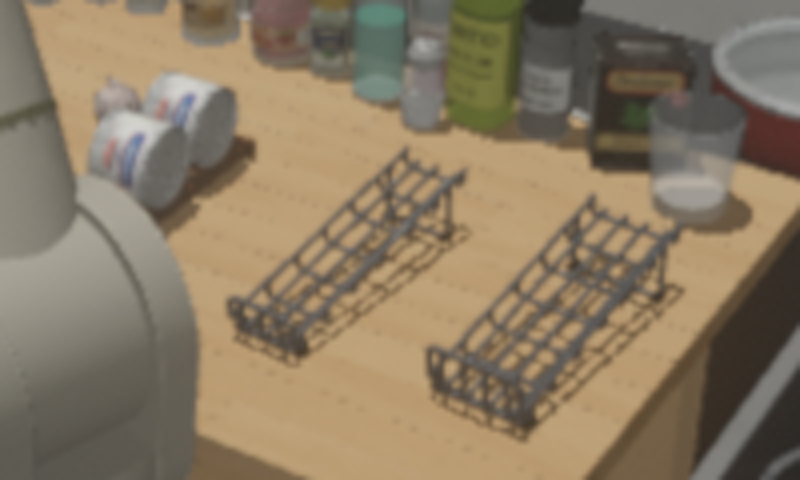

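The crops confirm four white-banded tins in the rack, none of them black: big at crop (95,138) and (98,253), small at (105,370) and (103,488). The board at the lower end (110,552) looks tall because its inner face is visible, but I still have to check that. Both lanes have their raised end at the top, away from the robot. The right lane is the wide one, and the glass stands past its raised end.

```bash
cat > h.py <<'E'
import numpy as np,cv2
from plant import ctrl
from scipy.spatial.transform import Rotation as R
def ray(n,u,v):
    p=ctrl.camera_params(n); d=R.from_euler('xyz',p['attitude']).as_matrix()@np.array([(u-p['cx'])/p['fx'],(v-p['cy'])/p['fy'],1.])
    return p['xyz'],d
def plane(n,u,v,z):
    o,d=ray(n,u,v); return o+d*(z-o[2])/d[2]
def tri(a,b):
    (o,d),(q,e)=ray('top',*a),ray('scene',*b); M=np.stack([d,-e],1); s=np.linalg.lstsq(M,q-o,rcond=None)[0]
    A,B=o+d*s[0],q+e*s[1]; return (A+B)/2,np.linalg.norm(A-B)
def proj(n,X):
    p=ctrl.camera_params(n); c=R.from_euler('xyz',p['attitude']).as_matrix().T@(np.array(X)-p['xyz'])
    return np.array([p['cx']+p['fx']*c[0]/c[2],p['cy']+p['fy']*c[1]/c[2]])
def gap(): return ctrl.get_obs()
E
python3 - <<'E'
from h import *
np.set_printoptions(precision=4,suppress=True)
t=cv2.imread("pics/top0.png"); hsv=cv2.cvtColor(t,cv2.COLOR_BGR2HSV)
def comps(m,box,amin):
    x0,y0,x1,y1=box; k=np.zeros_like(m); k[y0:y1,x0:x1]=m[y0:y1,x0:x1]
    for c in cv2.findContours(k,cv2.RETR_EXTERNAL,cv2.CHAIN_APPROX_NONE)[0]:
        if cv2.contourArea(c)>amin: yield c
w=cv2.inRange(hsv,(0,0,110),(179,75,255))
for c in comps(w,(190,165,240,310),80):
    r=cv2.minAreaRect(c); x,y,a,b=cv2.boundingRect(c); u,v=x+a/2-.5,y+b/2-.5
    print('tin',(x,y,a,b),r, plane('top',u,v,.041), plane('top',u,v,.054))
br=cv2.inRange(hsv,(0,60,0),(14,255,140))
for c in comps(br,(190,165,240,310),20): print('brown',cv2.boundingRect(c))
g=cv2.inRange(hsv,(0,0,0),(179,90,130))
for box in((265,160,315,275),(328,155,384,270)):
    for c in comps(g,box,60):
        r=cv2.minAreaRect(c); print('lane',cv2.boundingRect(c),r)
# points read from crop (scale 3.75)
for nm,cu,cv,z in [('top board outer',105,78,.02),('bottom board top L',55,553,.058),('bottom board top R',165,550,.058),
   ('same if 20mm L',55,553,.02),('top if 58',105,78,.058)]:
    print(nm,plane('top',185+cu/3.75,155+cv/3.75,z))
E
```

```text
tin (205, 276, 15, 20) ((212.0, 285.5), (19.0, 14.0), 90.0) [0.3451 0.3037 0.041 ] [0.3467 0.3024 0.054 ]
tin (204, 244, 16, 20) ((211.5, 253.5), (19.0, 15.0), 90.0) [0.4285 0.3048 0.041 ] [0.429  0.3034 0.054 ]
tin (199, 209, 23, 28) ((210.0, 222.5), (27.0, 22.0), 90.0) [0.5109 0.3086 0.041 ] [0.5104 0.3072 0.054 ]
tin (197, 178, 23, 28) ((208.30921936035156, 191.56614685058594), (26.237319946289062, 22.63176727294922), 86.8201675415039) [0.5951 0.3138 0.041 ] [0.5935 0.3124 0.054 ]
brown (200, 235, 28, 71)
brown (199, 175, 26, 18)
lane (276, 171, 29, 97) ((289.5469665527344, 219.10772705078125), (24.96544647216797, 95.6045150756836), 3.012787342071533)
lane (337, 164, 38, 98) ((355.1722106933594, 212.50595092773438), (34.91028594970703, 96.39098358154297), 1.9749339818954468)
top board outer [0.6417 0.3022 0.02  ]
bottom board top L [0.305  0.3338 0.058 ]
bottom board top R [0.3057 0.2582 0.058 ]
same if 20mm L [0.2987 0.339  0.02  ]
top if 58 [0.6353 0.2984 0.058 ]
```

Rack fit: the tin spacing is 82 mm, as it should be. The far board fits 20 mm and the near one 58 mm, so the order from the near end is small, small, big, big. Next I'll triangulate the lane corners and the tins.

```bash
python3 - <<'E'
from h import *
np.set_printoptions(precision=4,suppress=True)
T=lambda a:(185+(a[0]+.5)/3.75-.5,155+(a[1]+.5)/3.75-.5)
S=lambda a:(180+(a[0]+.5)/4-.5,160+(a[1]+.5)/4-.5)
for nm,a,b in [('N hiL',(363,62),(405,152)),('N hiR',(449,65),(465,175)),('N loL',(345,412),(234,300)),('N loR',(431,416),(303,337)),
 ('W hiL',(598,38),(592,200)),('W hiR',(711,41),(678,233)),('W loL',(578,385),(434,350)),('W loR',(698,396),(524,388))]:
    print(nm,*tri(T(a),S(b)))
# tins from left silhouette edge and x mid
for nm,u,v,zt,h in [('s1',204.5,285.5,.0675,.019),('s2',203.7,253.5,.0675,.019),('b1',198.7,222.5,.0915,.029),('b2',196.7,191.5,.0915,.029)]:
    print(nm,'y',plane('top',u,v,zt)[1]-h,'x',plane('top',u,v,zt-.5*0 if 0 else (.041 if h<.02 else .054))[0])
# big tin heights: top view centroid & scene centroid
s=cv2.imread("pics/scene0.png"); hs=cv2.cvtColor(s,cv2.COLOR_BGR2HSV)
print('b1 proj in scene crop at z=.054',(proj('scene',(.5104,.305,.054))-[180,160])*4,'b2',(proj('scene',(.5935,.308,.054))-[180,160])*4)
print('b2 label top-left corner tri')
# profile of lane rails in top picture: dark columns at several rows
t=cv2.cvtColor(cv2.imread("pics/top0.png"),cv2.COLOR_BGR2GRAY).astype(float)
for lo,hi,rows in((270,312,(190,200,215,230,245,258)),(330,384,(185,195,208,222,238,250))):
    for r in rows:
        p=t[r,lo:hi]; m=[lo+i for i in range(1,len(p)-1) if p[i]<p[i-1] and p[i]<=p[i+1] and p[i]<110]; print(r,m)
E
```

```text
N hiL [0.6445 0.1149 0.0583] 0.0016680257570050227
N hiR [0.6413 0.0534 0.0566] 0.00282353422895366
N loL [0.3971 0.1307 0.0373] 0.002265395569493576
N loR [0.3938 0.0668 0.0283] 0.006322571768701235
W hiL [ 0.6598 -0.0554  0.0582] 0.0004354024042347244
W hiR [ 0.6558 -0.1359  0.0561] 0.0037817221151666192
W loL [ 0.4147 -0.0363  0.0434] 0.006300317549016354
W loR [ 0.4049 -0.1182  0.0477] 0.0027039835071530115
s1 y 0.301197683218165 x 0.34542536315065636
s2 y 0.3032339138425026 x 0.4287973058862967
b1 y 0.30296938811502583 x 0.510852135373653
b2 y 0.3082433654605284 x 0.5939258574646163
b1 proj in scene crop at z=.054 [136.8164 159.0811] b2 [188.9896 119.4413]
b2 label top-left corner tri
190 [282, 285, 292, 299, 302]
200 [281, 285, 291, 298, 303]
215 [280, 284, 290, 296, 301]
230 [279, 283, 290, 296, 301]
245 [279, 282, 288, 296, 299]
258 [276, 278, 281, 286, 288, 295, 297]
185 [342, 345, 352, 360, 367, 372]
195 [341, 345, 348, 352, 354, 359, 366, 369]
208 [341, 343, 351, 358, 365, 370]
222 [340, 343, 350, 357, 364, 369]
238 [339, 342, 349, 356, 363, 368]
250 [337, 342, 348, 355, 362, 368]
```

Triangulated heights fit: the raised wires measure 57–58 mm against 61 expected. The stops come out at about 33 mm (narrow) and 45 mm (wide), and the lane length is 248 mm. So the right lane is the wide one. Now the centre lines from the floor wires, and the target in tool axes.

```bash
cat >> h.py <<'E'
def move(target,yaw_deg):
    """shift in tool axes (mm) and tool turn (deg) from the measured pose"""
    o=ctrl.get_obs(); r=R.from_euler('xyz',o['tcp_rot'])
    d=r.inv().apply(np.array(target)-o['tool_pos'])*1000
    dy=(yaw_deg-np.degrees(o['tcp_rot'][2])+180)%360-180
    return np.round(d,1),round(-dy,1)
E
python3 - <<'E'
from h import *
np.set_printoptions(precision=4,suppress=True)
for nm,x0,L in [('N',.3955,[(190,282,292,302),(200,281,291.5,303),(215,280,290,301),(230,279,289.7,301),(245,279,288.7,299)]),
                ('W',.410,[(185,342,356,372),(208,341,354.25,370),(222,340,353.5,369),(238,339,352.5,368),(250,337,351.75,368)])]:
    P=[];Q=[]
    for v,l,c,r in L:
        z=.03
        for _ in range(5): p=plane('top',c,v,z); z=.012+(p[0]-x0)*np.tan(np.radians(9))
        P.append(p)
        q=(plane('top',l,v,z+.0105)+plane('top',r,v,z+.0105))/2;Q.append(q)
    for A in(P,Q):
        A=np.array(A);k=np.polyfit(A[:,0],A[:,1],1);print(nm,'slope deg',np.degrees(np.arctan(k[0])),'y at lane x=0,190',np.polyval(k,[x0,x0+.1895]))
print(move((.345,.302,.25),182))
E
```

```text
N slope deg -4.136034351362651 y at lane x=0,190 [0.1002 0.0865]
N slope deg -3.996651957702426 y at lane x=0,190 [0.1001 0.0868]
W slope deg -4.058895979379251 y at lane x=0,190 [-0.0751 -0.0885]
W slope deg -4.261647630147748 y at lane x=0,190 [-0.0746 -0.0887]
(array([-215. , -319.6,   53.5]), np.float64(-22.8))
```

```bash
python3 -m jog '0 -110 -160 0 -12;0 -215 -320 40 -23;0 -215 -320 53 -23;0 -215 -320 53 -23;0 -215 -320 53 -23;0 -215 -320 53 -23;0 -215 -320 53 -23;0 -215 -320 53 -23;0 -215 -320 53 -23;0 -215 -320 53 -23;0 -215 -320 53 -23' 40; python3 - <<'E'
from h import *
im=ctrl.grab_frame("scene"); cv2.imwrite("pics/s1.png",cv2.resize(im[140:290,100:300],(800,600),interpolation=cv2.INTER_CUBIC))
im=ctrl.grab_frame("top"); cv2.imwrite("pics/t1.png",im)
print(move((.345,.3015,.25),181.8),ctrl.get_obs()['tool_pos'])
E
```

```text
time_s: 1.2
tool_pos: [0.3451, 0.3032, 0.2511]
tcp_rot: [3.141, 0.0, -3.103]
contact_force: [-0.1, 1.0, 0.4]
finger_gap: 0.0853
grip_force: 0.0
(array([-0.1, -1.9,  1. ]), np.float64(0.5)) [0.3448491  0.30338083 0.25096797]
```

View pics/s1.png

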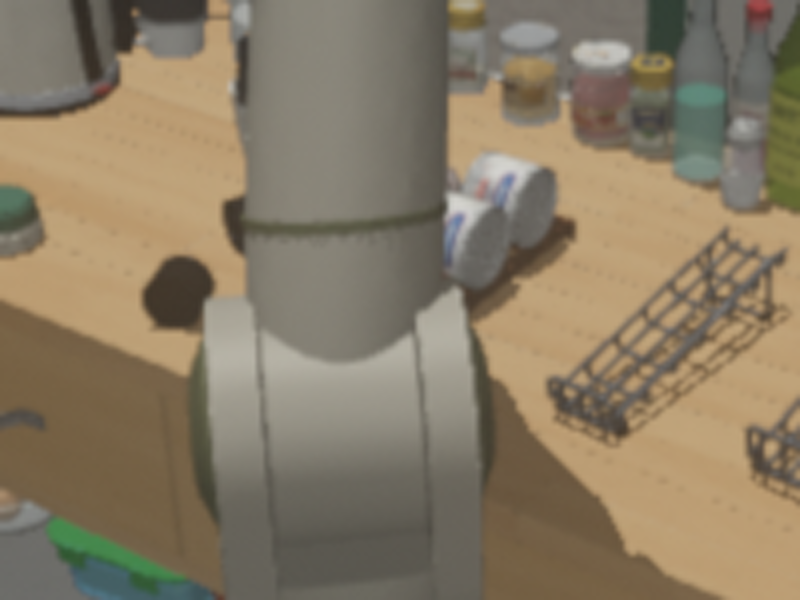

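The arm still hides the small tins. The far board at crop (573,228) is clearly low, so the tall board is the near one. The big-tin end faces at crop (535,205) and (485,243) can serve as a height check.

```bash
python3 - <<'E'
from h import *
for X in((.5106,.276,.054),(.5938,.279,.054)):
    print((proj('scene',X)-[100,140])*4)
t=cv2.imread('pics/t1.png'); cv2.imwrite('pics/t1c.png',cv2.resize(t[230:310,180:260],(600,600),interpolation=cv2.INTER_CUBIC))
E
python3 -m jog '0 0 -2 50 0;0 0 -2 90 0;0 0 -2 120 0;0 0 -2 138 0;0 0 -2 149 0;0 0 -2 149 0;0 0 -2 149 0;0 0 -2 149 0' 40
```

```text
[484.2237029  248.25942928]
[535.87324702 207.94517951]
time_s: 2.1
tool_pos: [0.3454, 0.3004, 0.1028]
tcp_rot: [3.14, 0.001, -3.104]
contact_force: [0.6, 0.6, 0.4]
finger_gap: 0.085
grip_force: 0.0
```

View pics/t1c.png

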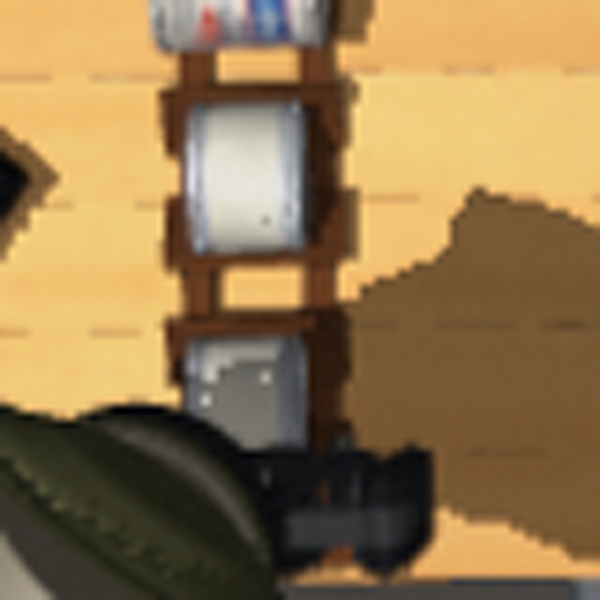

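The big-tin faces project within about 1 px of where I saw them, so their 54 mm height holds. Crop: small tin 2 is at (246,178), and the gripper is hovering over small tin 1. No contact at grip depth, so I'll close and lift.

```bash
python3 -m jog '1 0 0 0 0;1 0 0 0 0;1 0 0 0 0;1 0 0 0 0;1 0 0 0 0;1 0 0 0 0;1 0 0 0 0;1 0 0 0 0' 40; python3 -m jog '1 0 0 -30 0;1 0 0 -75 0;1 0 0 -125 0;1 0 0 -150 0;1 0 0 -150 0'; python3 - <<'E'
from h import *
print(move((.585,.087,.20),176), ctrl.get_obs()['contact_force'])
E
```

```text
time_s: 2.9
tool_pos: [0.3453, 0.3001, 0.1023]
tcp_rot: [3.141, 0.001, -3.104]
contact_force: [-0.5, 0.1, 6.6]
finger_gap: 0.0372
grip_force: 40.0
time_s: 3.4
tool_pos: [0.346, 0.3006, 0.2552]
tcp_rot: [3.137, 0.005, -3.105]
contact_force: [-0.2, 0.1, -0.3]
finger_gap: 0.0375
grip_force: 40.8
(array([-230.7, -222.5,   55.4]), np.float64(6.1)) [-0.23993415  0.08094518 -0.29860062]
```

```bash
python3 -m jog '1 -35 -33 0 1;1 -70 -66 0 2;1 -105 -100 0 3;1 -140 -134 0 4;1 -175 -168 20 5;1 -210 -202 40 6;1 -231 -222 55 6;1 -231 -222 55 6;1 -231 -222 55 6;1 -231 -222 55 6'; python3 - <<'E'
from h import *
im=ctrl.grab_frame("scene"); cv2.imwrite("pics/s2.png",cv2.resize(im[150:290,160:347],(800,600),interpolation=cv2.INTER_CUBIC))
im=ctrl.grab_frame("top"); cv2.imwrite("pics/t2.png",im)
print(move((.585,.087,.132),176),ctrl.get_obs()['tool_pos'])
E
```

```text
time_s: 4.4
tool_pos: [0.5833, 0.0879, 0.1964]
tcp_rot: [3.141, -0.002, 3.076]
contact_force: [-0.1, 0.3, -0.6]
finger_gap: 0.0375
grip_force: 40.7
(array([-1.5, -1.1, 65.1]), np.float64(0.3)) [0.58353578 0.08820451 0.19714363]
```

View pics/s2.png

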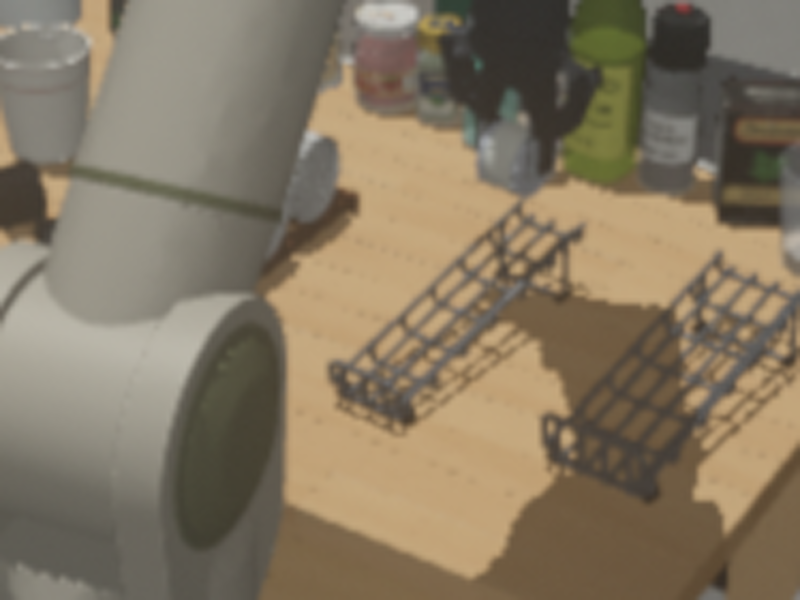

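The held tin is out over the narrow lane, at crop (515,160), and the lane is clear. Lowering and releasing.

```bash
python3 -m jog '1 -1 -1 30 0;1 -1 -1 50 0;1 -1 -1 60 0;1 -1 -1 65 0;1 -1 -1 65 0;1 -1 -1 65 0'; python3 -c "
from h import *
print(move((.585,.087,.130),176))
im=ctrl.grab_frame('top');cv2.imwrite('pics/t3.png',cv2.resize(im[150:280,250:390],(646,600),interpolation=cv2.INTER_CUBIC))"
```

```text
time_s: 5.1
tool_pos: [0.5856, 0.0861, 0.1327]
tcp_rot: [3.141, 0.001, 3.075]
contact_force: [0.1, 0.6, -1.6]
finger_gap: 0.0375
grip_force: 40.8
(array([0.7, 0.9, 2.7]), np.float64(0.2))
```

View pics/t3.png

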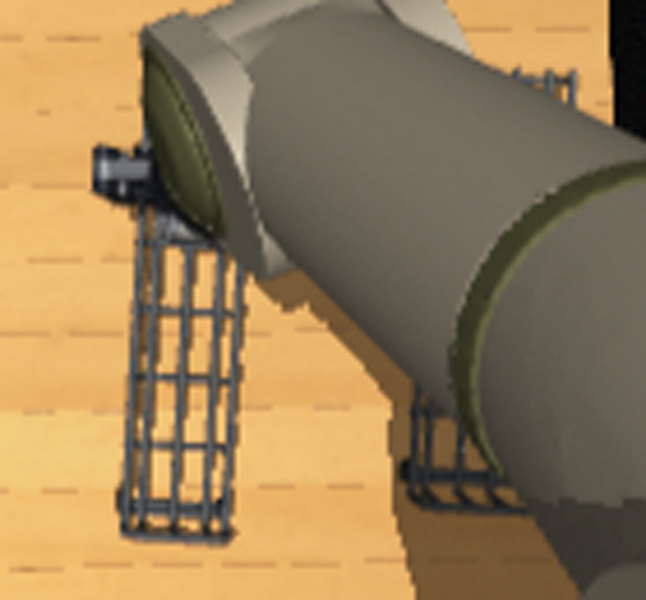

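The tin sits between the side wires at crop (180,232), with no contact yet. I'll lower 3 mm and open.

```bash
python3 -m jog '1 0 1 3 0;1 0 1 3 0;0 0 1 3 0;0 0 1 3 0;0 0 1 3 0;0 0 1 3 0;0 0 1 3 0;0 0 1 3 0;0 0 1 -40 0;0 0 1 -90 0;0 0 1 -120 0;0 0 1 -120 0'; python3 - <<'E'
from h import *
for n in range(2):
    im=ctrl.grab_frame('top'); cv2.imwrite(f'pics/t4_{n}.png',im)
    hsv=cv2.cvtColor(im,cv2.COLOR_BGR2HSV); w=cv2.inRange(hsv,(0,0,110),(179,60,255)); k=np.zeros_like(w); k[160:275,272:308]=w[160:275,272:308]
    for c in cv2.findContours(k,0,2)[0]:
        if cv2.contourArea(c)>60: print(cv2.boundingRect(c))
print(proj('top',(.4175,.0985,.042)),move((.4285,.303,.25),181.8))
cv2.imwrite('pics/t4c.png',cv2.resize(im[150:310,185:385],(750,600),interpolation=cv2.INTER_CUBIC))
E
```

```text
time_s: 6.35
tool_pos: [0.587, 0.0871, 0.2563]
tcp_rot: [3.14, 0.007, 3.074]
contact_force: [0.0, 0.2, -0.5]
finger_gap: 0.0854
grip_force: 0.0
(280, 246, 17, 19)
(280, 246, 17, 19)
[289.01767363 256.40083591] (array([171.1, 205.3,   2.3]), np.float64(-5.7))
```

View pics/t4c.png

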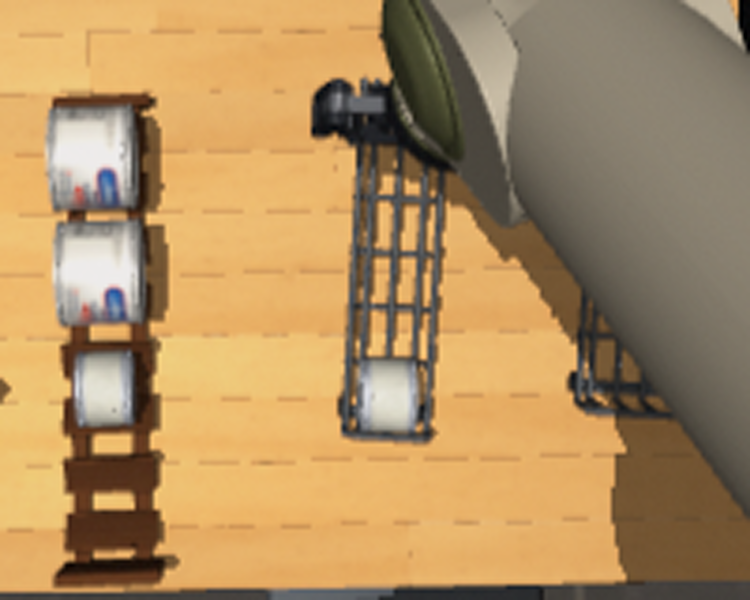

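Small tin 1 is home at crop (388,396), which is (288,255) in the full picture against (289,256) predicted. The other three are still in their cradles. Now small tin 2.

```bash
python3 -m jog '0 43 51 2 -1;0 86 103 2 -3;0 128 154 2 -5;0 171 205 2 -6;0 171 205 2 -6;0 171 205 2 -6;0 171 205 2 -6;0 171 205 2 -6;0 171 205 2 -6;0 171 205 2 -6'; python3 -c "
from h import *
print(move((.4285,.303,.102),181.8))"
```

```text
time_s: 7.45
tool_pos: [0.4293, 0.3014, 0.2495]
tcp_rot: [-3.141, -0.0, -3.106]
contact_force: [0.2, 0.2, -0.1]
finger_gap: 0.0852
grip_force: 0.0
(array([  0.7,   1.7, 147.5]), np.float64(0.2))
```

```bash
python3 -m jog '0 1 2 50 0;0 1 2 90 0;0 1 2 120 0;0 1 2 138 0;0 1 2 147 0;0 1 2 147 0;0 1 2 147 0;1 1 2 147 0;1 1 2 147 0;1 1 2 147 0;1 1 2 147 0;1 1 2 147 0;1 1 2 147 0;1 1 2 147 0;1 1 2 147 0' 40;  python3 -m jog '1 0 0 -30 0;1 0 0 -75 0;1 0 0 -125 0;1 0 0 -150 0;1 0 0 -150 0'; python3 - <<'E'
from h import *
print(move((.585,.087,.20),176))
E
```

```text
time_s: 8.95
tool_pos: [0.4275, 0.3047, 0.1036]
tcp_rot: [3.141, 0.001, -3.104]
contact_force: [-0.7, -0.9, 6.0]
finger_gap: 0.0374
grip_force: 39.3
time_s: 9.45
tool_pos: [0.4284, 0.3054, 0.2567]
tcp_rot: [3.138, 0.006, -3.104]
contact_force: [-0.2, 0.8, -2.3]
finger_gap: 0.0374
grip_force: 40.9
(array([-148.1, -224.3,   56.6]), np.float64(6.1))
```

```bash
python3 -m jog '1 -25 -37 0 1;1 -50 -75 0 2;1 -74 -112 0 3;1 -98 -150 0 4;1 -122 -187 20 5;1 -148 -224 40 6;1 -148 -224 56 6;1 -148 -224 56 6;1 -148 -224 56 6;1 -148 -224 56 6'; python3 - <<'E'
from h import *
print(move((.585,.087,.13),176))
E
```

```text
time_s: 10.45
tool_pos: [0.5833, 0.0878, 0.1973]
tcp_rot: [3.141, 0.0, 3.077]
contact_force: [-0.4, 0.5, -3.2]
finger_gap: 0.0376
grip_force: 40.9
(array([-1.7, -0.8, 67.3]), np.float64(0.3))
```

```bash
python3 -m jog '1 -1 0 30 0;1 -1 0 50 0;1 -1 0 60 0;1 -1 0 66 0;1 -1 0 66 0;1 -1 0 66 0;0 -1 0 66 0;0 -1 0 66 0;0 -1 0 66 0;0 -1 0 66 0;0 -1 0 66 0;0 -1 0 66 0;0 -1 0 30 0;0 -1 0 -20 0;0 -1 0 -55 0;0 -1 0 -55 0'; python3 - <<'E'
from h import *
im=ctrl.grab_frame('top')
hsv=cv2.cvtColor(im,cv2.COLOR_BGR2HSV); w=cv2.inRange(hsv,(0,0,110),(179,60,255)); k=np.zeros_like(w); k[160:275,272:308]=w[160:275,272:308]
for c in cv2.findContours(k,0,2)[0]:
    if cv2.contourArea(c)>30: print(cv2.boundingRect(c))
print(proj('top',(.4175,.0985,.042)),proj('top',(.4705,.095,.051)),move((.5106,.305,.26),181.8))
cv2.imwrite('pics/t5c.png',cv2.resize(im[150:310,185:385],(750,600),interpolation=cv2.INTER_CUBIC))
E
```

```text
time_s: 12.05
tool_pos: [0.5866, 0.0867, 0.2568]
tcp_rot: [3.139, 0.008, 3.074]
contact_force: [0.1, -0.3, -0.5]
finger_gap: 0.0855
grip_force: 0.0
(280, 226, 21, 40)
[289.01767363 256.40083591] [290.12025677 236.31851506] (array([ 89.5, 213. ,  -5.8]), np.float64(-5.7))
```

View pics/t5c.png

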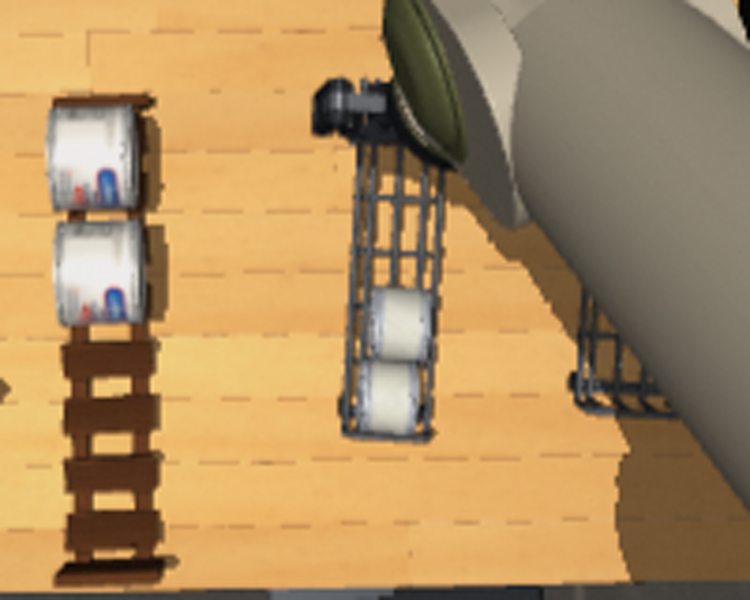

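Both small tins are home: the second is at crop (402,324), row 236 in the full picture as predicted, touching the first. Now the nearer big tin at crop (98,272).

```bash
python3 -m jog '0 22 53 0 -1;0 45 106 -3 -3;0 67 160 -6 -5;0 89 213 -6 -6;0 89 213 -6 -6;0 89 213 -6 -6;0 89 213 -6 -6;0 89 213 -6 -6;0 89 213 -6 -6'; python3 -c "
from h import *
print(move((.5106,.305,.110),181.8))"
```

```text
time_s: 13.0
tool_pos: [0.5107, 0.3032, 0.2574]
tcp_rot: [-3.14, -0.001, -3.106]
contact_force: [0.1, 0.8, 0.7]
finger_gap: 0.0855
grip_force: 0.0
(array([ -0. ,   2. , 147.4]), np.float64(0.2))
```

```bash
python3 -m jog '0 0 1 50 0;0 0 1 90 0;0 0 1 120 0;0 0 1 138 0;0 0 1 147 0;0 0 1 147 0;0 0 1 147 0;1 0 1 147 0;1 0 1 147 0;1 0 1 147 0;1 0 1 147 0;1 0 1 147 0;1 0 1 147 0;1 0 1 147 0' 50;  python3 -m jog '1 0 0 -30 0;1 0 0 -75 0;1 0 0 -125 0;1 0 0 -150 0;1 0 0 -150 0'; python3 - <<'E'
from h import *
print(move((.600,-.0888,.24),176))
E
```

```text
time_s: 14.4
tool_pos: [0.5106, 0.3057, 0.1122]
tcp_rot: [3.141, 0.002, -3.105]
contact_force: [-0.5, -0.6, 6.2]
finger_gap: 0.0579
grip_force: 52.3
time_s: 14.9
tool_pos: [0.5113, 0.3066, 0.2654]
tcp_rot: [3.138, 0.006, -3.104]
contact_force: [0.3, -0.3, -2.9]
finger_gap: 0.0575
grip_force: 55.5
(array([ -73.8, -398.5,   24.3]), np.float64(6.1))
```

```bash
python3 -m jog '1 -8 -45 0 1;1 -16 -90 0 2;1 -25 -135 0 3;1 -33 -180 0 4;1 -41 -225 0 5;1 -50 -270 0 6;1 -58 -315 0 6;1 -66 -360 10 6;1 -74 -398 24 6;1 -74 -398 24 6;1 -74 -398 24 6;1 -74 -398 24 6;1 -74 -398 24 6'; python3 - <<'E'
from h import *
print(move((.600,-.0888,.1395),176))
E
```

```text
time_s: 16.2
tool_pos: [0.5989, -0.0874, 0.2369]
tcp_rot: [3.141, -0.0, 3.077]
contact_force: [-0.1, 0.2, -2.2]
finger_gap: 0.0575
grip_force: 55.3
(array([-1.2, -1.4, 97.4]), np.float64(0.3))
```

```bash
python3 -m jog '1 -1 -1 40 0;1 -1 -1 70 0;1 -1 -1 85 0;1 -1 -1 93 0;1 -1 -1 93 0;1 -1 -1 93 0'; python3 - <<'E'
from h import *
print(move((.600,-.0888,.1395),176))
im=ctrl.grab_frame('scene'); cv2.imwrite('pics/s6c.png',cv2.resize(im[150:290,220:400],(771,600),interpolation=cv2.INTER_CUBIC))
E
```

```text
time_s: 16.8
tool_pos: [0.6006, -0.0899, 0.1449]
tcp_rot: [-3.142, 0.001, 3.075]
contact_force: [-0.0, -0.2, -1.9]
finger_gap: 0.0577
grip_force: 55.5
(array([0.7, 1.1, 5.4]), np.float64(0.2))
```

View pics/s6c.png

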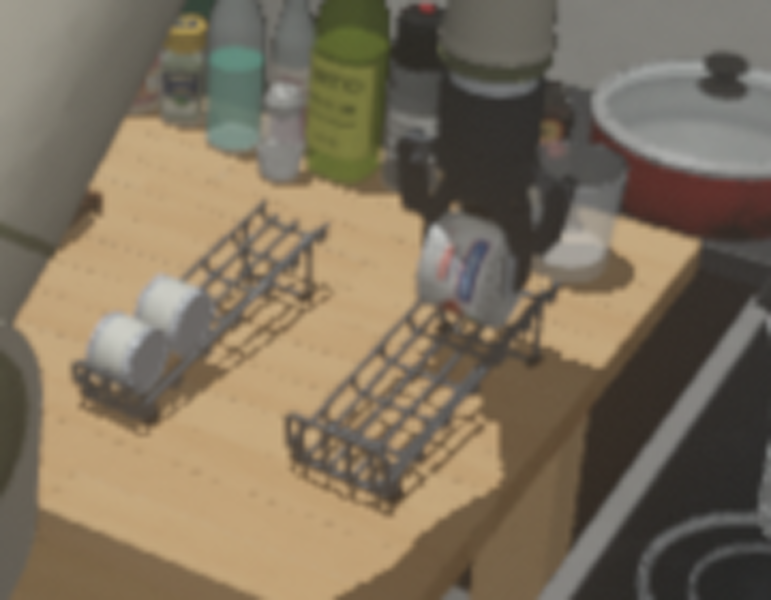

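The tin is centred over the wide lane at crop (467,270), the small tins sit in the narrow lane, and the glass is clear behind. Lowering 5 mm and releasing.

```bash
python3 -m jog '1 0 1 3 0;1 0 1 5 0;1 0 1 5 0;0 0 1 5 0;0 0 1 5 0;0 0 1 5 0;0 0 1 5 0;0 0 1 5 0;0 0 1 5 0;0 0 1 -30 0;0 0 1 -75 0;0 0 1 -115 0;0 0 1 -115 0'; python3 - <<'E'
from h import *
print(move((.5938,.308,.26),181.8))
E
```

```text
time_s: 18.15
tool_pos: [0.6022, -0.0894, 0.2643]
tcp_rot: [-3.141, 0.009, 3.074]
contact_force: [0.6, 0.2, -0.2]
finger_gap: 0.0858
grip_force: 0.0
(array([ 35.2, 395.9,   3.9]), np.float64(-5.7))
```

```bash
python3 - <<'E'
from h import *
im=ctrl.grab_frame('scene'); cv2.imwrite('pics/s7c.png',cv2.resize(im[150:290,220:400],(771,600),interpolation=cv2.INTER_CUBIC))
print((proj('scene',(.441,-.0773,.055))-[220,150])*4.286)
E
```

```text
[357.74478701 403.73042551]
```

View pics/s7c.png

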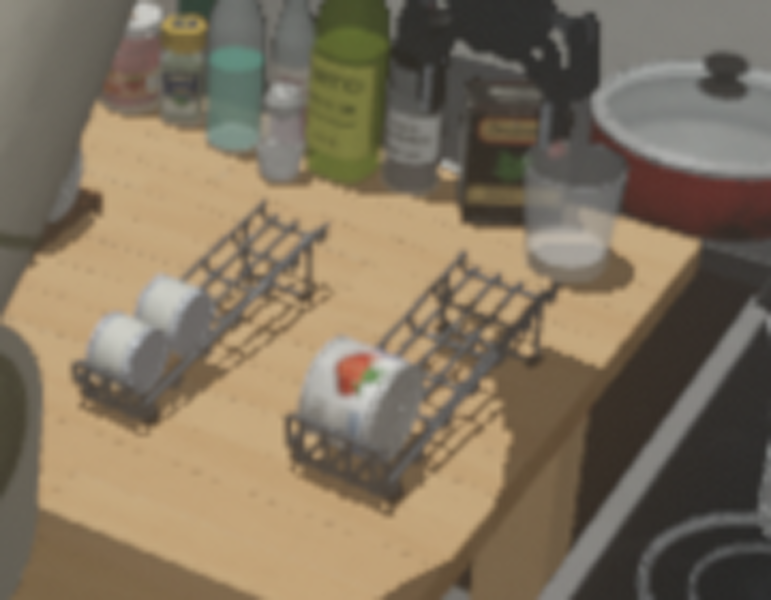

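The big tin is home against the stop at crop (360,402), predicted (358,404). Now the last one.

```bash
python3 -m jog '0 4 48 0 -1;0 8 96 2 -2;0 12 145 4 -3;0 16 195 4 -4;0 21 245 4 -5;0 26 295 4 -6;0 31 345 4 -6;0 35 396 4 -6;0 35 396 4 -6;0 35 396 4 -6;0 35 396 4 -6;0 35 396 4 -6'; python3 - <<'E'
from h import *
print(move((.5938,.308,.110),181.8))
E
```

```text
time_s: 19.4
tool_pos: [0.592, 0.3062, 0.2544]
tcp_rot: [-3.14, -0.001, -3.106]
contact_force: [0.3, -0.1, 0.1]
finger_gap: 0.0854
grip_force: 0.0
(array([ -1.9,   1.9, 144.4]), np.float64(0.2))
```

```bash
python3 -m jog '0 -1 1 50 0;0 -1 1 90 0;0 -1 1 120 0;0 -1 1 135 0;0 -1 1 144 0;0 -1 1 144 0;0 -1 1 144 0;1 -1 1 144 0;1 -1 1 144 0;1 -1 1 144 0;1 -1 1 144 0;1 -1 1 144 0;1 -1 1 144 0;1 -1 1 144 0' 50;  python3 -m jog '1 0 0 -30 0;1 0 0 -75 0;1 0 0 -125 0;1 0 0 -150 0;1 0 0 -150 0'; python3 - <<'E'
from h import *
print(move((.600,-.0888,.24),176))
E
```

```text
time_s: 20.8
tool_pos: [0.5931, 0.3095, 0.1123]
tcp_rot: [3.141, 0.002, -3.104]
contact_force: [-1.7, -1.1, 5.0]
finger_gap: 0.0573
grip_force: 52.8
time_s: 21.3
tool_pos: [0.594, 0.3102, 0.2659]
tcp_rot: [3.138, 0.007, -3.104]
contact_force: [1.4, -0.1, -2.5]
finger_gap: 0.0574
grip_force: 54.9
(array([   9. , -399. ,   24.4]), np.float64(6.1))
```

```bash
python3 -m jog '1 1 -45 0 1;1 2 -90 0 2;1 3 -135 0 3;1 4 -180 0 4;1 5 -225 0 5;1 6 -270 0 6;1 7 -315 0 6;1 8 -360 10 6;1 9 -399 24 6;1 9 -399 24 6;1 9 -399 24 6;1 9 -399 24 6;1 9 -399 24 6'; python3 - <<'E'
from h import *
print(move((.600,-.0888,.1395),176))
E
```

```text
time_s: 22.6
tool_pos: [0.5988, -0.088, 0.2369]
tcp_rot: [3.141, 0.0, 3.077]
contact_force: [0.2, 0.4, -1.4]
finger_gap: 0.057
grip_force: 54.9
(array([-1.3, -0.8, 97.4]), np.float64(0.3))
```

```bash
python3 -m jog '1 -1 0 40 0;1 -1 0 70 0;1 -1 0 85 0;1 -1 0 93 0;1 -1 0 98 0;1 -1 0 98 0;1 -1 0 98 0;0 -1 0 98 0;0 -1 0 98 0;0 -1 0 98 0;0 -1 0 98 0;0 -1 0 98 0;0 -1 0 98 0;0 -1 0 65 0;0 -1 0 20 0;0 -1 0 -25 0;0 -1 0 -25 0;0 -1 0 -25 0;0 -1 0 -25 0'; python3 - <<'E'
from h import *
im=ctrl.grab_frame('scene'); cv2.imwrite('pics/s8c.png',cv2.resize(im[150:290,220:400],(771,600),interpolation=cv2.INTER_CUBIC))
print((proj('scene',(.5155,-.083,.067))-[220,150])*4.286)
E
```

```text
time_s: 24.5
tool_pos: [0.599, -0.0897, 0.2609]
tcp_rot: [-3.142, -0.002, 3.075]
contact_force: [0.3, 0.1, -0.1]
finger_gap: 0.0855
grip_force: 0.0
[413.13993154 342.51030308]
```

View pics/s8c.png

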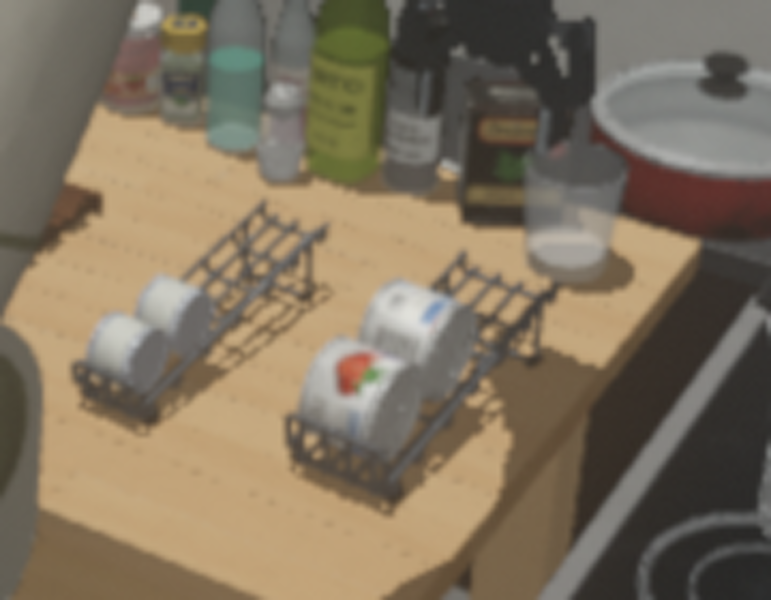

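All four tins are home: the last is at crop (418,342), predicted (413,343), touching the one before it. The glass and salt shaker haven't moved, and the gripper is clear.

```bash
python3 -c "
from plant import ctrl
print(ctrl.close_job())"
```

```text
the job is handed in; nothing more can be done
None
```

All four tins are in their lanes, oldest first and each rolled fully home; the job was handed in at about 25 s of the 104 s allowed, with the glass, salt shaker and garlic left untouched.

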